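# Clip a rinse tray into the bench shaker

## Task

Draw the white tray out from under the wire rack by its wide grip bar and stand it on the table clear of the rack, letting go of it there. Take it again by the narrow tongue at its other end, slide it bar end first under the shaker's hood until it is fully home on the bed, then swing the hinged hasp over so that its window drops over the tongue and the hasp lies flat. Leave the tub, the jar and the brush alone, keep the tray upright, and let go of everything.

Things in the scene. Friction and masses are not known exactly. Their poses are not given: they have to be found in the camera images.
- tray: loose white plastic open tray, about 0.25 kg, 160 mm long (x) x 100 wide (y) x 45 high, walls 4, floor 5 mm. Origin: centre of its underside, z up. Wide grip bar at its +x end, narrow tongue at its -x end. It starts on the table under the rack's front, centre near the rack's origin, x axis close to the rack's, bar end sticking out
- tray_bar (a point): middle of the top of the wide grip bar (tray frame x +76, y 0, z 72 mm): 64 mm wide (y), 8 thick (x), from 58 to 72 mm above the underside, carried on two posts 12 mm wide at y +-26 mm on the end wall (rim at 45 mm)
- tray_tongue (a point): middle of the top of the solid upright tongue (tray frame x -76, y 0, z 75 mm): 24 mm wide (y), 8 thick (x), stands 30 mm above the rim
- rack: fixed low white wire rack. Origin at table height on its centre line; x points out of its open front. Wire top covers x -233 to -2, y -73 to +73 mm, at height 81 to 86 mm; 8 mm legs at x -226 and -9, y +-68 mm; front open. Flat trays stacked on its back half (x -225 to -125), up to 137 mm high
- bed: fixed steel bench shaker. Origin at table height on its centre line; x is the direction the tray slides in. Bed plate 8 mm thick, x -95 to +105, y -75 to +75 mm. Two guides rise 20 mm above it, 106 mm apart inside from x -40 on, flared out from x -77 to -40. Home, the tray's origin is at x 0 to +1.5, y 0 (side play 3), z 8 mm, its x along the bed's x
- bed_hood (a point): middle of the hood's front edge, at its top (bed frame x -5, y 0, z 91 mm). The hood covers x -5 to +105, underside 86 mm above the table, 125 mm wide inside; back stop for the tray at x +81.5 mm. A grey drive housing 130 mm high (its knob to 142) stands behind at x +105 to +205
- bed_catch (a point): where the top middle of the tongue is when the tray is home (bed frame x -76, y 0, z 83 mm)
- hasp (a joint): angle of the steel hasp: 0 closed (level, across the tray's end), grows as it opens up and outward, 1.57 upright, stop at 2.3. Stiff hinge: stays at any angle, moves with 1 to 2 N at the tip. 40 mm wide (bed x), 6 thick, 120 long; window 57 to 96 mm from the hinge, 20 wide. Closed, it lies 2 mm above the rim, the tongue through the window; a tray not home holds it open
- hasp_hinge (a point): middle of the hasp's hinge axis, at bed frame x -76, y -75, z 58 mm; the axis runs along bed x; the closed hasp points along bed +y, the open one up and towards bed -y
- hasp_tip (a point): middle of the hasp's free end, 120 mm from the hinge; the last 24 mm are solid plate
- tub: loose small blue open tub, 80 x 120 x 50 mm high, a bystander; origin centre of the underside
- jar: loose white jar with grey lid, 60 mm across, 100 mm high, a bystander; origin centre of the underside
- brush: loose hand brush 180 mm long, lying, a bystander; origin at its underside
Not all that is in view belongs to the job. Leave any brown or green look-alike of the tray alone.

How it is judged:
On the way, in this order (a step that is already met when the one before it is completed fails the run):
1. the tray stands upright on the table, wholly clear of the rack and let go (x of tray_tongue in the frame of rack above 0.004 m and height (world z) of tray below 0.006 m and angle between tray's own z axis and vertical below 0.05 rad and linear speed of tray below 0.02 m/s and contact force between each of the arm, the fingers and tray below 0.1 N), for 0.2 s.
2. the tray is home on the shaker bed, bar end under the hood, while the hasp is still open (x of tray in the frame of bed above -0.007 m and horizontal distance between tray_tongue and bed_catch below 0.009 m and z of tray in the frame of bed below 0.012 m and angle between the x axis of tray and the x axis of bed, either way round below 0.09 rad and angle between tray's own z axis and vertical below 0.05 rad and linear speed of tray below 0.02 m/s and value of joint hasp above 0.5 rad), for 0.2 s.
At the end, for the whole second after the job is handed in: The tray rests level on the shaker bed, bar end under the hood, at most 7 mm short of home, its tongue within 9 mm of its place and within 5 degrees of the bed's axis; the hasp is down over the tongue within 0.07 rad of flat (x of tray in the frame of bed above -0.007 m and horizontal distance between tray_tongue and bed_catch below 0.009 m and z of tray in the frame of bed below 0.012 m and angle between the x axis of tray and the x axis of bed, either way round below 0.09 rad and angle between tray's own z axis and vertical below 0.05 rad and linear speed of tray below 0.02 m/s and value of joint hasp below 0.07 rad); the robot touches nothing.
It fails at once if the tub is moved more than 30 mm (distance of tub from where it was at the start of the episode above 0.03 m).
It fails at once if the jar is moved more than 30 mm (distance of jar from where it was at the start of the episode above 0.03 m).
It fails at once if the brush is moved more than 30 mm (distance of brush from where it was at the start of the episode above 0.03 m).
It fails at once if the tray is tipped more than 34 degrees (angle between tray's own z axis and vertical above 0.6 rad).
It also fails if it takes over 61 s, if anything falls off the work surface, if the arm or the gripper's body presses on something with over 40 N, if the wrist force passes 120 N, or if a joint passes its speed limit or range.

## Robot

A 6-joint arm with a two-finger parallel gripper is mounted at the origin on the work surface. World frame = base frame: x ahead of the robot, y to its left, z up, the work surface at z = 0. Lengths are in m, angles in rad, forces in N, time in s.
With the tool pointing down it reaches from about 0.275 to 0.825 m from the base axis. Payload 4.9 kg.
Tool frame: the origin (TCP) lies midway between the tips of the shut fingers; the grasp point (between the pads) lies 19 mm behind it (grip_point_offset is the distance from the TCP to the grasp point, in m); z points along the fingers, x is the direction in which the jaws open and shut, and the axes are right-handed (so a half turn about z gives the same grasp; the last joint's range is limited). The gripper opens to 85 mm and grips with 20 to 120 N. Pads are 22 mm wide; open, the fingers measure 114 mm over their backs; the gripper's body (76 mm by 85 mm) begins 54 mm behind the grasp point. The pads swing forward as they close: fully open they stand 13 mm farther back than shut.
Start: joints at [1.182, 0.326, -0.193, 1.052, 0, 1.437], TCP at [0.139, 0.532, 0.231] pointing down, gripper open.
Joint ranges: [-2.65, 2.65], [-0.97, 1.79], [-1.3, 1.35], [-1.93, 2.1], [-1.47, 1.37], [-3.14, 3.14]. Speed limits (rad/s): [2.57, 2.57, 3.14, 3.14, 3.14, 3.14].

## Interface

Orientations are given as a rotation vector (axis times angle).
In Python, from cell import * gives the robot as it stands. Calls block until the motion is done:
- movep(position, orientation): joint-space move of the TCP to a pose.
- move_l(position, velocity=0.15, rot=None, until_force=None): straight line of the TCP; rot=None keeps the orientation; velocity is the mean speed in m/s. With until_force (N) it stops when the force on the tool has changed by that much, and returns True; else False.
- set_joints(angles): joint-space move.
- let_go() and grab(newtons=None): open the fingers fully, or close them until they stop; newtons is the grip in N (None keeps the last).
- sleep(seconds).
- ik(position, orientation): joint angles nearest the present ones, or None.
- get_state(): the state.
- grab_frame(name): name is "side" or "top" or "wrist"; returns a dict with "img" (480x640x3 uint8, red, green, blue), "fx", "fy", "cx", "cy" (pixels), "cam_to_world" (4x4, takes a point from camera to world coordinates); the wrist camera has in their place "T_tool_cam" (4x4, takes a point from camera to tool coordinates, whose origin is the TCP and whose axes are the tool frame's). Camera axes: x right, y down, z forward; pixel columns grow to the right and rows downward; lengths in m; the calibration is good to about 2 mm. A picture is of the moment at which its call begins: read the wrist's pose just before it. There is no depth.
A pose or a line that the arm cannot do raises MotionError and nothing moves.
- sign_off(): hands the job in, once; it reports no verdict.
Trained networks look in the newest picture that a camera, given by its name, has taken for a name from the list of things; names that differ only in an ending like _2 or _b are one class to them, and where a whole thing is asked for, a point or a joint stands for the part that bears it (a point fixed in the world has none). Each returns a list of dicts, best first, with "score" (0 to 1); they miss things now and then, are a little off and sometimes report something else, mostly with a low value. They report only what shows in the picture. A call takes as long as a camera call. They do not tell look-alikes from the thing itself.
- spot_in(camera, name): "centre" ([column, row] in pixels, amid what is visible of it).
- silhouettes(camera, name): "mask" (480x640 bool, what is visible of it) and "centre" ([column, row] in pixels, amid what is visible of it).
- tip_of(camera, name): "centre" ([column, row] in pixels: a listed point, or the origin of a listed thing).
The state is a dict: "clock": time; "q": joint angles; "joint_velocities": joint speeds; "tau": joint torques, N m; "position": TCP position; "eef_rot": TCP orientation; "contact_force": force on the tool from outside, world axes, zero at the start; "wrist_torque": the same for the moment, N m; "finger_gap": opening from 0.0 (shut) to 1.0 (fully open).
Only numpy, scipy, OpenCV 4.12 (cv2) and the standard library are available. Lean on these libraries where they do the work, as an engineer would, in place of code of your own. Each camera call takes 0.05 s, during which the arm holds its last target.

## Working session

There is one attempt and no reset: what is moved stays moved. The work goes in short steps, each a Python script; the robot and the scene stay as the last script left them, time stands still between calls to the robot, and variables do not carry over. Pictures are saved under pics/ and viewed, and the job is handed in when it is done.

```bash
ls; mkdir -p pics; python3 - <<'E'
from cell import *
import cv2
print(get_state())
for c in ["side","top","wrist"]:
    f=grab_frame(c); cv2.imwrite(f"pics/{c}0.png",f["img"][:,:,::-1])
    print(c,f["fx"],f["fy"],f["cx"],f["cy"],(f.get("cam_to_world") if "cam_to_world" in f else f["T_tool_cam"]))
E
```

```text
pics
{'clock': 0.0, 'q': array([ 1.18179500e+00,  3.26928348e-01, -1.93604531e-01,  1.05200989e+00,
        1.96304140e-05,  1.43660740e+00]), 'joint_velocities': array([ 0.00144555, -0.00128449,  0.00084813, -0.00223278,  0.00014377,
       -0.00036004]), 'tau': array([-2.28242634e-04, -4.43409026e+01,  2.62433767e+01,  1.56372122e-02,
       -2.34965673e-04, -7.72691948e-06]), 'position': array([0.13838451, 0.53169096, 0.23050247]), 'eef_rot': array([ 2.48501817e+00,  1.92065154e+00, -2.39026446e-03]), 'contact_force': array([ 0.11575355,  0.101659  , -0.55468173]), 'wrist_torque': array([ 0.02071932,  0.02631599, -0.04167636]), 'finger_gap': 0.9991296764127691}
side 436.63461201469875 436.63461201469875 317.6192875940515 241.10290390522675 [[-0.98553283 -0.10537671  0.1327433   0.44673623]
 [-0.16948074  0.61803505 -0.76766461  0.9109611 ]
 [-0.00114604 -0.77905611 -0.62695316  0.75587856]
 [ 0.          0.          0.          1.        ]]
top 600.1519959842719 600.1519959842719 326.19565274783645 242.00753692627353 [[-0.00902672 -0.99398991  0.10909889  0.38706313]
 [-0.99982744  0.00720019 -0.01712431  0.10422969]
 [ 0.01623586 -0.10923464 -0.99388339  1.63354402]
 [ 0.          0.          0.          1.        ]]
wrist 334.1165665664274 334.1165665664274 322.72260836172205 241.53216362450334 [[ 9.99999390e-01  1.07713587e-03  2.42677420e-04 -2.60428014e-04]
 [-1.10311689e-03  9.65210947e-01  2.61470096e-01 -6.63875751e-02]
 [ 4.74039159e-05 -2.61470204e-01  9.65211547e-01 -1.42530311e-01]
 [ 0.00000000e+00  0.00000000e+00  0.00000000e+00  1.00000000e+00]]
```

View pics/top0.png

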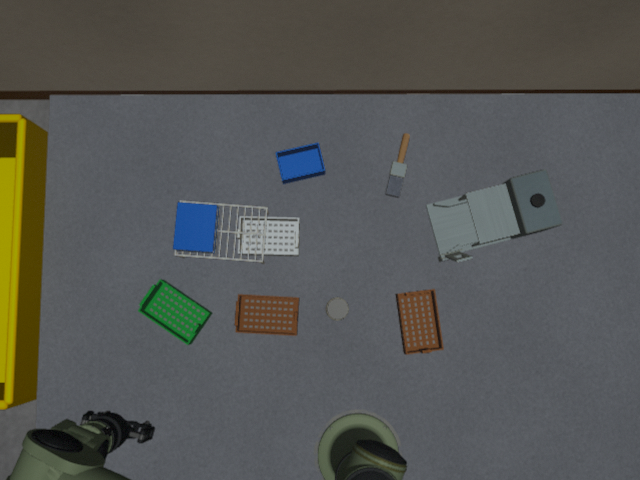

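View pics/side0.png

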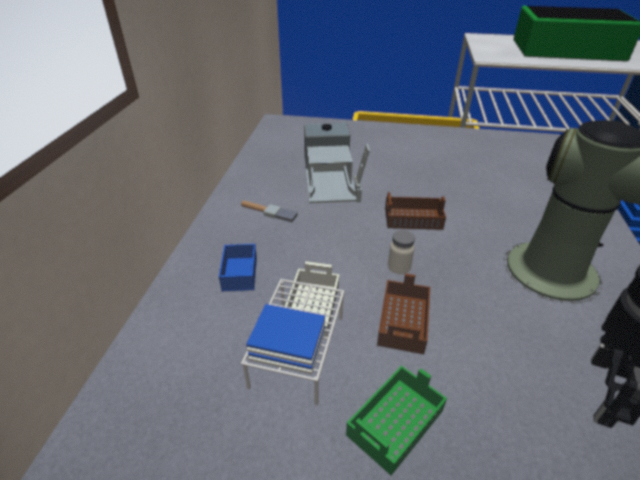

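View pics/wrist0.png

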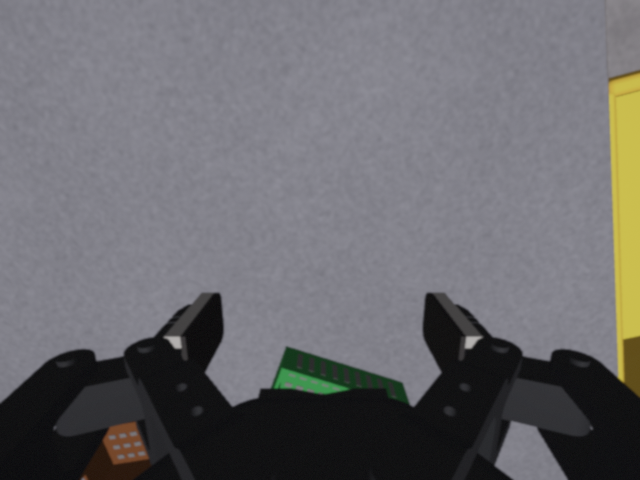

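The white tray is at top (270,235), under the rack with its bar end to the right. It could be confused with three look-alikes: brown at (267,314), brown at (419,321) and green at (176,311). I choose the white one because it sits under the rack at (222,232). Next: a close crop to check that, and the networks' estimates.

```bash
cat > h.py <<'E'
from cell import *
import numpy as np, cv2
from scipy.spatial.transform import Rotation as R
def camT(f,st=None):
    if "cam_to_world" in f: return np.array(f["cam_to_world"])
    T=np.eye(4); T[:3,:3]=R.from_rotvec(st["eef_rot"]).as_matrix(); T[:3,3]=st["position"]
    return T@np.array(f["T_tool_cam"])
def onplane(f,px,z,st=None):
    T=camT(f,st); d=T[:3,:3]@np.array([(px[0]-f["cx"])/f["fx"],(px[1]-f["cy"])/f["fy"],1]); o=T[:3,3]
    return o+d*(z-o[2])/d[2]
def proj(f,P,st=None):
    T=camT(f,st); p=(np.asarray(P)-T[:3,3])@T[:3,:3]
    return np.stack([f["fx"]*p[...,0]/p[...,2]+f["cx"],f["fy"]*p[...,1]/p[...,2]+f["cy"]],-1)
def down(a):
    # tool pointing down, tool x (jaw axis) at world yaw a
    c,s=np.cos(a),np.sin(a)
    return R.from_matrix(np.array([[c,s,0],[s,-c,0],[0,0,-1]])).as_rotvec()
def save(n,f,crop=None,k=1):
    i=f["img"][:,:,::-1]
    if crop: i=i[crop[1]:crop[3],crop[0]:crop[2]]
    if k!=1: i=cv2.resize(i,None,fx=k,fy=k,interpolation=cv2.INTER_CUBIC)
    cv2.imwrite(f"pics/{n}.png",i)
E
python3 - <<'E'
from h import *
zz=dict(tray=0,tray_bar=.072,tray_tongue=.075,rack=0,bed=0,bed_hood=.091,bed_catch=.083,hasp_hinge=.058,hasp_tip=.15,tub=0,jar=0,brush=0)
for c in ["top","side"]:
    f=grab_frame(c)
    if c=="top": save("top_rack",f,(160,190,320,280),5)
    else: save("side_bed",f,(280,110,400,220),5)
    for n,z in zz.items():
        for d in tip_of(c,n)[:2]:
            print(c,n,round(d["score"],2),np.round(d["centre"],1),onplane(f,d["centre"],z).round(4))
print(get_state()["clock"])
E
```

```text
top tray 0.91 [181.  311.9] [0.3798 0.4689 0.    ]
top tray 0.71 [269.3 317.6] [0.3624 0.2314 0.    ]
top tray_bar 0.84 [295.8 234.4] [0.5791 0.1568 0.072 ]
top tray_bar 0.73 [149.3 296.6] [0.4201 0.535  0.072 ]
top tray_tongue 0.97 [425.3 355.1] [ 0.2643 -0.1744  0.075 ]
top tray_tongue 0.85 [196.5 325.3] [0.3457 0.412  0.075 ]
top rack 0.96 [265.9 241.2] [0.5698 0.241  0.    ]
top bed 0.72 [463.7 225.7] [ 0.6089 -0.3035  0.    ]
top bed_hood 0.74 [472.9 220.9] [ 0.609  -0.3053  0.091 ]
top bed_hood 0.74 [399.1 164. ] [ 0.7613 -0.1159  0.091 ]
top bed_catch 0.74 [444.9 225.8] [ 0.5977 -0.2334  0.083 ]
top hasp_hinge 0.6 [449.6 254.6] [ 0.5242 -0.249   0.058 ]
top hasp_tip 0.68 [462.8 257.4] [ 0.5089 -0.2611  0.15  ]
top tub 0.87 [297.8 164.6] [0.7831 0.153  0.    ]
top jar 0.71 [335.6 304.2] [0.3967 0.0521 0.    ]
top brush 0.88 [397.6 166. ] [ 0.7777 -0.1246  0.    ]
top brush 0.67 [444.1 228.9] [ 0.6003 -0.249   0.    ]
side tray 0.86 [311.7 310.7] [0.5769 0.2399 0.    ]
side tray 0.73 [414.1 221.1] [ 0.3443 -0.154   0.    ]
side tray_bar 0.91 [403.  324.8] [0.3761 0.31   0.072 ]
side tray_bar 0.82 [317.9 263.4] [0.5767 0.1558 0.072 ]
side tray_tongue 0.9 [410.5 274.3] [0.3625 0.1604 0.075 ]
side tray_tongue 0.9 [424.7 371.7] [0.3356 0.4168 0.075 ]
side rack 0.86 [309.6 311.3] [0.5813 0.2425 0.    ]
side rack 0.57 [266.  213.8] [ 0.7813 -0.1171  0.    ]
side bed 0.77 [327.9 184.5] [ 0.6238 -0.3131  0.    ]
side bed_hood 0.56 [330.8 158.9] [ 0.6168 -0.3198  0.091 ]
side bed_catch 0.81 [331.9 176.7] [ 0.5992 -0.2248  0.083 ]
side hasp_hinge 0.67 [357.2 182.5] [ 0.5236 -0.2457  0.058 ]
side hasp_hinge 0.64 [331.3 158.9] [ 0.6236 -0.3812  0.058 ]
side hasp_tip 0.56 [369.9 145. ] [ 0.4972 -0.3177  0.15  ]
side tub 0.83 [239.5 271.5] [ 0.7817  0.1403 -0.    ]
side jar 0.83 [398.9 265.6] [0.3829 0.0496 0.    ]
side brush 0.73 [266.7 212.7] [ 0.7807 -0.123   0.    ]
1.45
```

View pics/top_rack.png

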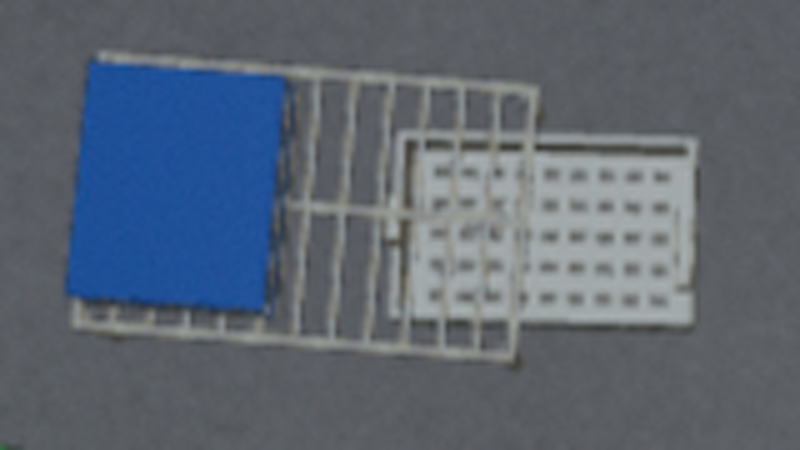

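View pics/side_bed.png

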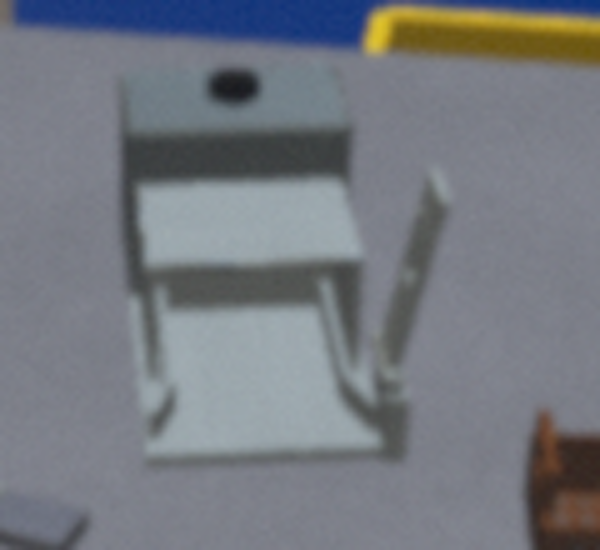

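The crop shows a white tray with its tongue on the left under the wires and its bar on the right. That matches the description. Next I hover over the bar and look through the wrist camera.

```bash
python3 - <<'E'
from h import *
for a in (-90,90,-76,104):
    for p in ([.578,.156,.2],[.577,.2,.1],[.576,-.137,.1],[.598,-.229,.1]):
        q=ik(p,down(np.radians(a))); print(a,p,None if q is None else np.round(q,2))
movep([.578,.156,.2],down(np.radians(-90)))
st=get_state(); f=grab_frame("wrist"); save("w1",f)
for n in ["tray_bar","tray_tongue","tray","rack"]:
    for d in tip_of("wrist",n)[:2]:
        print(n,round(d["score"],2),d["centre"],onplane(f,d["centre"],dict(tray_bar=.072,tray_tongue=.075).get(n,0),st).round(4))
print(st["clock"],st["position"],get_state()["clock"])
E
```

```text
-90 [0.578, 0.156, 0.2] [ 0.14  0.44 -0.11  1.03  0.   -3.  ]
-90 [0.577, 0.2, 0.1] [ 0.21  0.55 -0.2   0.82  0.   -2.93]
-90 [0.576, -0.137, 0.1] [-0.36  0.52 -0.26  0.8   0.    2.78]
-90 [0.598, -0.229, 0.1] [-0.48  0.6  -0.11  0.86  0.    2.66]
90 [0.578, 0.156, 0.2] [ 0.14  0.44 -0.11  1.03  0.    0.14]
90 [0.577, 0.2, 0.1] [ 0.21  0.55 -0.2   0.82  0.    0.21]
90 [0.576, -0.137, 0.1] [-0.36  0.52 -0.26  0.8   0.   -0.36]
90 [0.598, -0.229, 0.1] [-0.48  0.6  -0.11  0.86  0.   -0.48]
-76 [0.578, 0.156, 0.2] [ 0.14  0.44 -0.11  1.03 -0.    3.04]
-76 [0.577, 0.2, 0.1] [ 0.21  0.55 -0.2   0.82 -0.    3.11]
-76 [0.576, -0.137, 0.1] [-0.36  0.52 -0.26  0.8  -0.    2.54]
-76 [0.598, -0.229, 0.1] [-0.48  0.6  -0.11  0.86 -0.    2.42]
104 [0.578, 0.156, 0.2] [ 0.14  0.44 -0.11  1.03 -0.   -0.1 ]
104 [0.577, 0.2, 0.1] [ 0.21  0.55 -0.2   0.82 -0.   -0.03]
104 [0.576, -0.137, 0.1] [-0.36  0.52 -0.26  0.8  -0.   -0.6 ]
104 [0.598, -0.229, 0.1] [-0.48  0.6  -0.11  0.86  0.   -0.73]
tray_bar 0.71 [322.6, 234.5] [0.5763 0.1561 0.072 ]
tray_tongue 0.63 [138.1, 229.1] [0.5814 0.3078 0.075 ]
tray 0.96 [246.4, 216.0] [0.578  0.2355 0.    ]
tray 0.74 [254.1, 387.9] [0.3671 0.2386 0.    ]
5.1333 [0.57792298 0.15626719 0.20005499] 5.3833
```

View pics/w1.png

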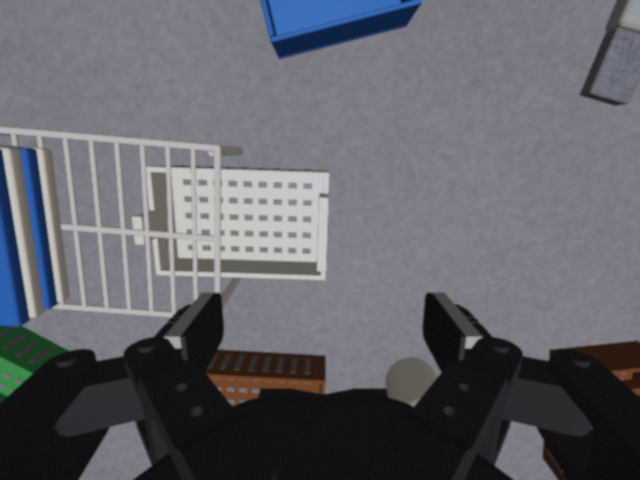

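The wrist view agrees. The bar is at about (322,230), and the tray edges (150,168)→(328,172) give a heading of about -91.5°. I grasp and pull.

```bash
python3 - <<'E'
from h import *
a=np.radians(-91.3)
move_l([.5775,.1562,.046],velocity=.15,rot=down(a))
print(get_state()["contact_force"])
grab(40); s=get_state(); print(s["clock"],s["finger_gap"],s["position"],s["contact_force"])
h=np.array([np.cos(a),np.sin(a),0])
p=s["position"]+.118*h; p[2]=.0465
move_l(p,velocity=.1)
s=get_state(); print(s["clock"],s["position"],s["finger_gap"])
let_go(); s=get_state(); print(s["clock"])
q=s["position"].copy(); q[2]=.15; move_l(q,velocity=.2)
f=grab_frame("top"); save("t2",f,(160,190,400,280),3)
for n in ["tray_bar","tray_tongue"]:
    for d in tip_of("top",n)[:4]:
        print(n,round(d["score"],2),d["centre"],onplane(f,d["centre"],dict(tray_bar=.072,tray_tongue=.075).get(n,0)).round(4))
f=grab_frame("side"); save("s2",f,(200,200,450,380),3)
for n in ["tray_bar","tray_tongue"]:
    for d in tip_of("side",n)[:4]:
        print(n,round(d["score"],2),d["centre"],onplane(f,d["centre"],dict(tray_bar=.072,tray_tongue=.075).get(n,0)).round(4))
print(get_state()["clock"])
E
```

```text
[0.51522328 0.36794443 0.23543601]
7.25 0.08483917448056318 [0.57777056 0.15637405 0.04617123] [0.40736783 0.9674915  1.89417676]Traceback (most recent call last):
  File "<stdin>", line 8, in <module>
cell.MotionError: the arm cannot follow that straight line within its joint ranges
```

The line is limited by the last joint. I'll turn the tray to the rack's heading (about -95.5°) while pulling.

```bash
python3 - <<'E'
from h import *
s=get_state()
a=np.radians(-93.5); h=np.array([np.cos(a),np.sin(a),0])
p=s["position"]+.118*h; p[2]=.0465
move_l(p,velocity=.1,rot=down(np.radians(-95.5)))
s=get_state(); print(s["clock"],s["position"],s["finger_gap"])
let_go(); s=get_state(); print(s["clock"])
q=s["position"].copy(); q[2]=.13; move_l(q,velocity=.25)
for c in ("top","side"):
    f=grab_frame(c); save(c[0]+"2",f,(160,190,400,280) if c=="top" else (200,200,450,380),3)
    for n in ["tray_bar","tray_tongue"]:
      for d in tip_of(c,n)[:4]:
        print(n,round(d["score"],2),d["centre"],onplane(f,d["centre"],dict(tray_bar=.072,tray_tongue=.075).get(n,0)).round(4))
print(get_state()["clock"])
E
```

```text
8.575 [0.57050478 0.03866449 0.04639661] 0.08506129164126461
9.3083
tray_bar 0.85 [239.6, 313.5] [0.3747 0.3023 0.072 ]
tray_bar 0.83 [146.5, 298.2] [0.4161 0.5421 0.072 ]
tray_bar 0.59 [417.3, 289.9] [ 0.4314 -0.1586  0.072 ]
tray_tongue 0.94 [296.0, 315.9] [0.3672 0.1569 0.075 ]
tray_tongue 0.81 [195.0, 326.3] [0.3432 0.4158 0.075 ]
tray_tongue 0.73 [284.4, 232.3] [0.5845 0.1864 0.075 ]
tray_tongue 0.59 [424.9, 352.2] [ 0.2716 -0.1736  0.075 ]
tray_bar 0.74 [390.3, 196.3] [ 0.4211 -0.163   0.072 ]
tray_bar 0.66 [330.0, 233.4] [0.5657 0.0374 0.072 ]
tray_bar 0.65 [402.6, 324.8] [0.3769 0.3102 0.072 ]
tray_bar 0.57 [371.2, 432.5] [0.4225 0.5455 0.072 ]
tray_tongue 0.77 [443.4, 199.8] [ 0.2731 -0.1652  0.075 ]
tray_tongue 0.61 [314.1, 267.9] [0.5822 0.176  0.075 ]
tray_tongue 0.58 [424.1, 373.9] [0.3367 0.4217 0.075 ]
tray_tongue 0.51 [397.0, 266.4] [0.3935 0.1386 0.075 ]
10.0917
```

View pics/t2.png

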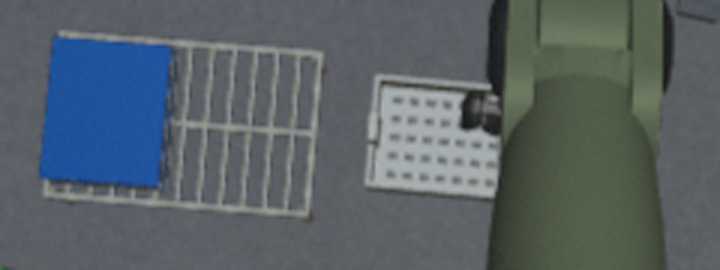

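View pics/s2.png

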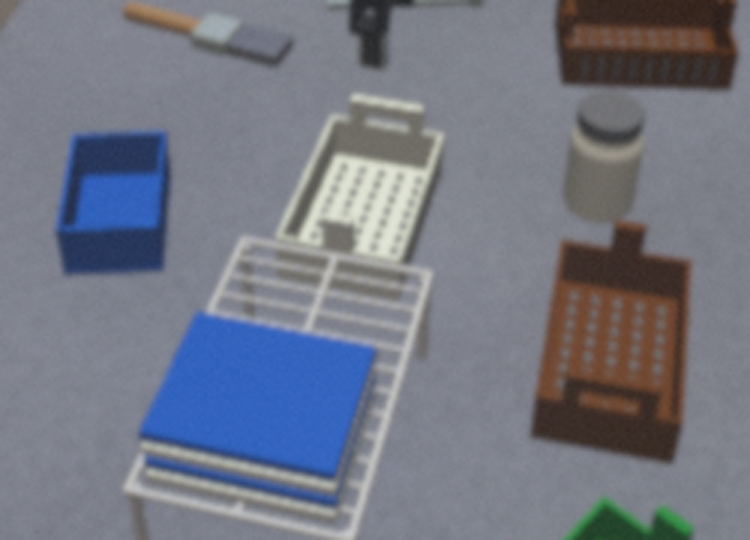

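The top crop (370,130) and the side crop (345,160) show the tray upright and clear of the rack, with the rack front around column 315. Next I measure the bed with the wrist camera.

```bash
python3 - <<'E'
from h import *
movep([.605,-.26,.25],down(np.radians(104)))
st=get_state(); f=grab_frame("wrist"); save("w3",f)
np.savez("w3.npz",T=camT(f,st),k=[f["fx"],f["fy"],f["cx"],f["cy"]],img=f["img"])
for n,z in dict(bed=0,bed_hood=.091,bed_catch=.083,hasp_hinge=.058,hasp_tip=.17).items():
    for d in tip_of("wrist",n)[:2]:
        print(n,round(d["score"],2),d["centre"],onplane(f,d["centre"],z,st).round(4))
f=grab_frame("top"); save("t3",f,(200,190,320,280),5)
for d in tip_of("top","tray_bar")+tip_of("top","tray_tongue"): print(d["centre"],onplane(f,d["centre"],.073).round(4))
print(st["clock"],st["position"],get_state()["clock"])
E
```

```text
bed 0.72 [282.4, 209.3] [ 0.6167 -0.3057  0.    ]
bed_hood 0.72 [277.9, 223.5] [ 0.613 -0.3    0.091]
bed_catch 0.94 [351.5, 221.1] [ 0.5957 -0.2338  0.083 ]
hasp_hinge 0.65 [354.0, 136.8] [ 0.5204 -0.2499  0.058 ]
hasp_hinge 0.45 [620.6, 259.3] [0.5707 0.0552 0.058 ]
hasp_tip 0.6 [369.3, 90.5] [ 0.4987 -0.2568  0.17  ]
[151.2, 295.6] [0.4226 0.5299 0.073 ]
[236.9, 312.1] [0.3783 0.3091 0.073 ]
[343.5, 234.7] [0.5773 0.0318 0.073 ]
[415.5, 288.9] [ 0.434  -0.1538  0.073 ]
[464.0, 223.3] [ 0.6053 -0.2863  0.073 ]
[294.5, 313.6] [0.3731 0.1608 0.073 ]
[288.0, 233.1] [0.5825 0.1771 0.073 ]
[425.6, 351.5] [ 0.2733 -0.1758  0.073 ]
[195.4, 327.5] [0.34   0.4151 0.073 ]
12.1083 [ 0.60497696 -0.25955112  0.24972107] 12.5583
```

View pics/w3.png

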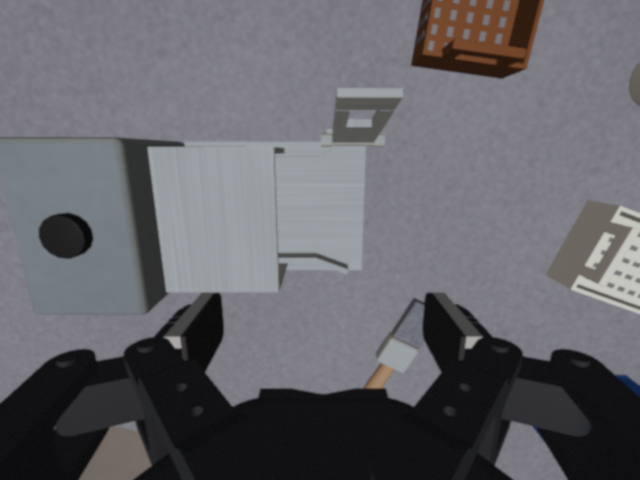

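```bash
python3 - <<'E'
import numpy as np,cv2
d=np.load("w3.npz"); i=d["img"][:,:,::-1][70:310,250:410]
cv2.imwrite("pics/w3c.png",cv2.resize(i,None,fx=2.5*2,fy=2.5,interpolation=cv2.INTER_CUBIC) if 0 else cv2.resize(i,None,fx=2.5,fy=2.5,interpolation=cv2.INTER_CUBIC))
E
```

```text
(no output)
```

View pics/w3c.png

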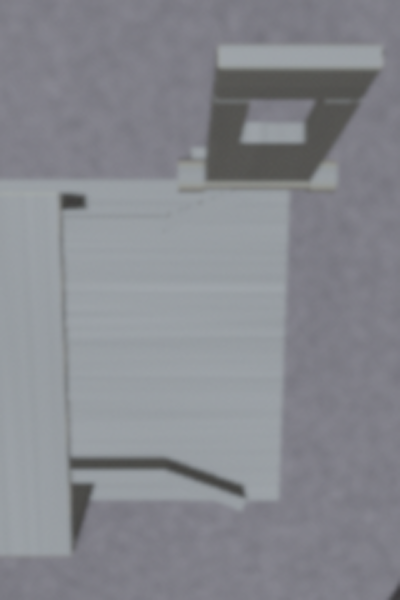

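```bash
cat > fit.py <<'E'
import numpy as np
from scipy.optimize import least_squares
d=np.load("w3.npz"); T=d["T"]; fx,fy,cx,cy=d["k"]
def pr(P):
    p=(P-T[:3,3])@T[:3,:3]; return np.stack([fx*p[:,0]/p[:,2]+cx,fy*p[:,1]/p[:,2]+cy],-1)
def W(x,P):
    c,s=np.cos(x[2]),np.sin(x[2]); P=np.asarray(P,float)
    return np.stack([x[0]+c*P[:,0]-s*P[:,1],x[1]+s*P[:,0]+c*P[:,1],P[:,2]],-1)
full=lambda u,v:np.array([250+u/2.5,70+v/2.5])
hood=[full(62,192),full(73,553)]; pl=[full(290,195),full(280,500)]
# hood half width unknown -> x[3]; hasp angle x[4]
tipc=[full(218,45),full(383,45),full(380,68),full(218,68)]
def res(x):
    h=pr(W(x,[[-.005,-x[3],.091],[-.005,x[3],.091]]))-hood
    q=pr(W(x,[[-.095,-.075,.008],[-.095,.075,.008]]))-pl
    c,s=np.cos(x[4]),np.sin(x[4])
    m=[[-.076,-.075+.12*c,.058+.12*s]]
    t=pr(W(x,m))-np.mean(tipc,0)
    return np.r_[h.ravel(),q[0,0],q[1],t.ravel()]
r=least_squares(res,[.615,-.303,np.radians(-76),.066,1.9])
print(r.x,np.degrees(r.x[2]),r.fun.round(2))
print(W(r.x,[[-.076,0,0],[-.076,-.075,0]]), W(r.x,[[-.076,-.075+.12*np.cos(r.x[4]),.058+.12*np.sin(r.x[4])]]))
E
python3 fit.py
```

```text
[ 0.61435179 -0.30590517 -1.32383721  0.06764013  1.76389688] -75.85028479531249 [-0.91  0.25  0.1   0.27 -0.12 -0.19 -0.63  0.73  0.01]
[[ 0.59577309 -0.23221099  0.        ]
 [ 0.52304857 -0.25054522  0.        ]] [[ 0.50071892 -0.25617465  0.17576967]]
```

```bash
python3 - <<'E'
from h import *
movep([.584,.189,.16],down(np.radians(84.5)))
st=get_state(); f=grab_frame("wrist"); save("w4",f)
for n,z in dict(tray_tongue=.075,tray_bar=.072,tray=0).items():
    for d in tip_of("wrist",n)[:2]:
        print(n,round(d["score"],2),d["centre"],onplane(f,d["centre"],z,st).round(4))
print(st["clock"],proj(f,np.array([[.585,.190,.075],[.5705,.0387,.072]]),st))
E
```

```text
tray_tongue 0.66 [324.0, 247.9] [0.5848 0.1889 0.075 ]
tray_bar 0.69 [113.1, 245.9] [0.5696 0.0382 0.072 ]
tray 0.98 [241.0, 226.0] [0.5782 0.1125 0.    ]
14.2333 [[325.53654256 248.07182474]
 [114.07503308 246.99287599]]
```

View pics/w4.png

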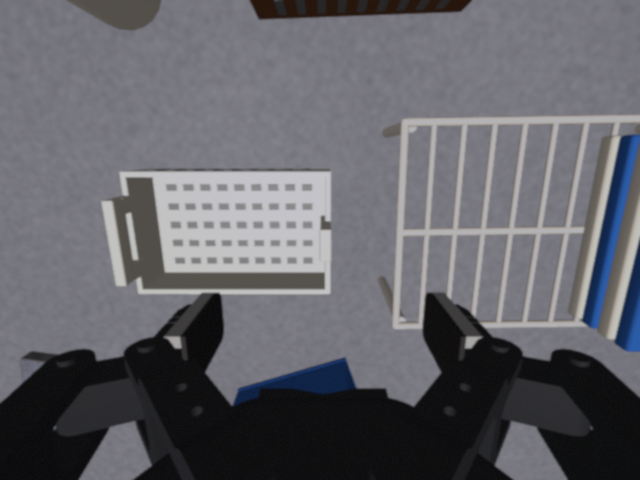

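The tongue is at (325,245), as predicted. The rack's front edge runs (405,120)–(395,325), so I check the finger clearance to it.

```bash
python3 - <<'E'
from h import *
st=get_state(); f=grab_frame("wrist")
for p in [(402,122),(397,232),(393,327)]: print(onplane(f,p,.084,st))
E
```

```text
[0.5059183  0.24478264 0.084     ]
[0.57560143 0.23903052 0.084     ]
[0.64657164 0.2334048  0.084     ]
```

With fully open fingers centred on the tongue, the rear finger would hit the rack. I'll descend 18 mm forward of the tongue, and closing the jaws will draw the tray away from the rack.

```bash
python3 - <<'E'
from h import *
a=np.radians(84.5)
move_l([.5831,.1714,.12],velocity=.2)
hit=move_l([.5831,.1714,.048],velocity=.12,until_force=8); print(hit)
grab(80)
s=get_state(); print(s["clock"],s["finger_gap"],s["position"],s["contact_force"])
p=s["position"].copy(); p[2]+=.022
move_l(p,velocity=.08)
s=get_state(); print(s["clock"],s["finger_gap"],s["position"],s["contact_force"],s["wrist_torque"])
f=grab_frame("side"); save("s5",f,(200,180,450,360),3)
f=grab_frame("wrist"); save("w5",f)
E
```

```text
False
16.3 0.07823375046964841 [0.58371055 0.17177108 0.04873402] [0.52017923 3.94059568 6.0881319 ]
16.7333 0.07690424744586359 [0.58370665 0.17155126 0.07073032] [ 0.41693683  0.57264103 -3.49186   ] [ 0.20445281 -0.0531529  -0.02103711]
```

View pics/s5.png

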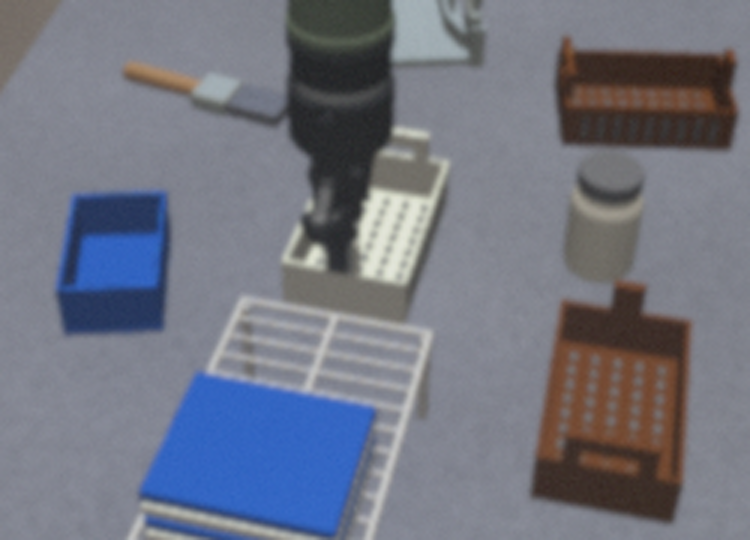

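View pics/w5.png

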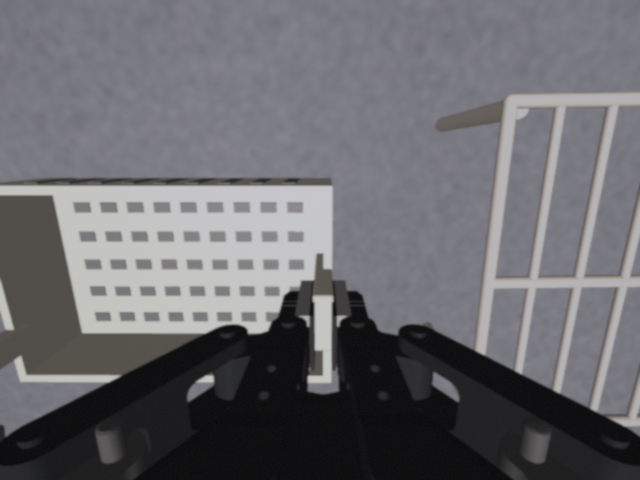

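The tray hangs level in the grip, with the tongue at (322,320) in the wrist image. Moving to in front of the bed and aligning.

```bash
cat >> h.py <<'E'
B=np.array([.61435,-.3059]); YB=-1.32384
def bw(x,y,z):
    c,s=np.cos(YB),np.sin(YB); return [B[0]+c*x-s*y,B[1]+s*x+c*y,z]
AB=YB+np.pi
def show(c,n,crop=None,k=1):
    f=grab_frame(c); save(n,f,crop,k); return f
E
python3 - <<'E'
from h import *
move_l(bw(-.240,0,.0707),velocity=.18,rot=down(AB))
p=bw(-.236,0,.0617)
move_l(p,velocity=.1)
st=get_state(); print(st["clock"],st["position"],p,st["contact_force"],st["finger_gap"])
show("wrist","w6"); show("side","s6",(240,100,440,250),4)
E
```

```text
18.6 [ 0.55606378 -0.07649838  0.06094693] [np.float64(0.5566589114448645), np.float64(-0.0770600159471175), 0.0617] [ 0.15745993  1.45480251 -3.16034798] 0.07430895145702553
```

View pics/w6.png

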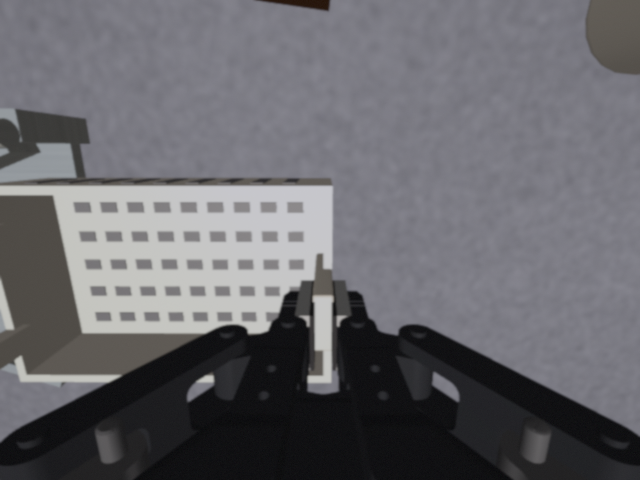

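View pics/s6.png

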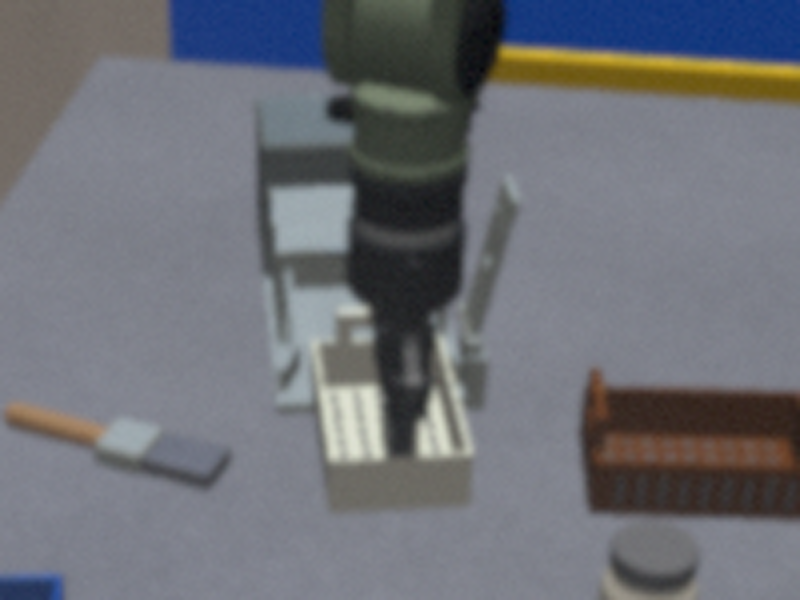

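```bash
python3 - <<'E'
from h import *
st=get_state(); f=grab_frame("wrist"); T=camT(f,st); print(st["clock"])
z=st["position"][2]-.0487+.045
Rm=R.from_rotvec(st["eef_rot"]).as_matrix()
for p in [(332,187),(332,382),(0,188),(24,380)]:
    print(p,((onplane(f,p,z,st)-st["position"])@Rm).round(4))
E
```

```text
18.7
(332, 187) [ 0.0039 -0.0514  0.0037]
(332, 382) [0.0047 0.0476 0.0037]
(0, 188) [-0.1403 -0.0508  0.0037]
(24, 380) [-0.1524  0.0464  0.0036]
```

The tray sits about 2 mm off to bed -y in the grip, so I compensate, slide in, settle it on the plate and push home.

```bash
python3 - <<'E'
from h import *
def S(t):
    s=get_state(); c,n=np.cos(YB),np.sin(YB); d=s["position"][:2]-B
    print(t,round(s["clock"],2),"bed",np.round([c*d[0]+n*d[1],-n*d[0]+c*d[1],s["position"][2]],4),"F",np.round(s["contact_force"],1),round(s["finger_gap"],3))
print(move_l(bw(-.170,.002,.0617),velocity=.1,until_force=8)); S("in")
print(move_l(bw(-.170,.002,.0537),velocity=.03,until_force=3)); S("low")
z=get_state()["position"][2]
print(move_l(bw(-.125,.002,z),velocity=.06,until_force=12)); S("mid")
show("side","s7",(240,100,440,250),4)
E
```

```text
False
in 19.56 bed [-0.1703  0.0016  0.0615] F [ 0.6 -0.3 -2.9] 0.075
True
low 19.82 bed [-0.1705  0.0025  0.0562] F [-1.4  0.6  3.7] 0.074
False
mid 20.74 bed [-0.1249  0.0026  0.0567] F [-0.2  2.4  4.9] 0.077
```

View pics/s7.png

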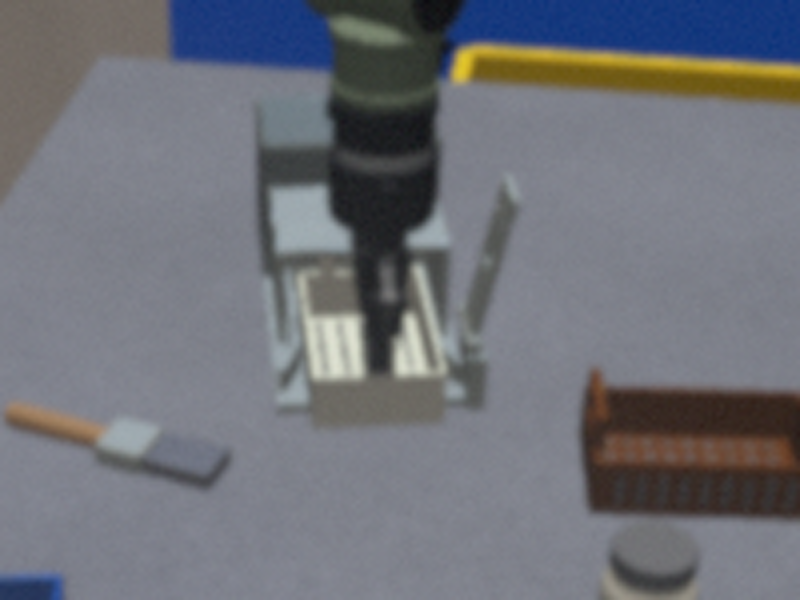

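It's between the guides and on the plate. Pushing home.

```bash
python3 - <<'E'
from h import *
def S(t):
    s=get_state(); c,n=np.cos(YB),np.sin(YB); d=s["position"][:2]-B
    print(t,round(s["clock"],2),"bed",np.round([c*d[0]+n*d[1],-n*d[0]+c*d[1],s["position"][2]],4),"F",np.round(s["contact_force"],1),round(s["finger_gap"],3))
print(move_l(bw(-.082,.002,.0567),velocity=.07,until_force=15)); S("a")
print(move_l(bw(-.066,.002,.0567),velocity=.03,until_force=15)); S("b")
E
```

```text
False
a 21.56 bed [-0.0807  0.0021  0.0567] F [ 0.9 -3.1  0.9] 0.078
True
b 21.98 bed [-0.0741  0.0022  0.0568] F [-0.6  2.5  4.7] 0.082
```

The stop came at x = -74 mm, which matches the fully home value of -74.5. I release, retreat and look.

```bash
python3 - <<'E'
from h import *
let_go(); s=get_state(); print(s["clock"],s["contact_force"])
p=s["position"].copy(); p[2]=.20; move_l(p,velocity=.2)
move_l(bw(-.10,.06,.24),velocity=.2)
st=get_state(); f=grab_frame("wrist"); save("w8",f)
np.savez("w8.npz",T=camT(f,st),k=[f["fx"],f["fy"],f["cx"],f["cy"]],img=f["img"])
for n,z in dict(tray_tongue=.083,bed_catch=.083,hasp_hinge=.058,hasp_tip=.1758).items():
    for d in tip_of("wrist",n)[:2]:
        print(n,round(d["score"],2),d["centre"],onplane(f,d["centre"],z,st).round(4))
print(bw(-.076,0,0),st["clock"],proj(f,np.array([bw(-.076,0,.083),bw(-.08,-.05,.053),bw(-.08,.05,.053)]),st).round(0))
show("side","s8",(240,100,440,250),4)
E
```

```text
22.7167 [ 0.87686789 -0.97429361 -0.38642843]
tray_tongue 0.93 [290.4, 156.7] [ 0.5936 -0.2352  0.083 ]
bed_catch 0.56 [291.9, 163.1] [ 0.5985 -0.2328  0.083 ]
bed_catch 0.26 [209.3, 162.6] [ 0.6158 -0.3021  0.083 ]
hasp_hinge 0.75 [294.3, 69.9] [ 0.5215 -0.2504  0.058 ]
[np.float64(0.5957715138551258), np.float64(-0.23220576784737684), 0] 24.1083 [[293. 160.]
 [299. 103.]
 [301. 211.]]
```

View pics/w8.png

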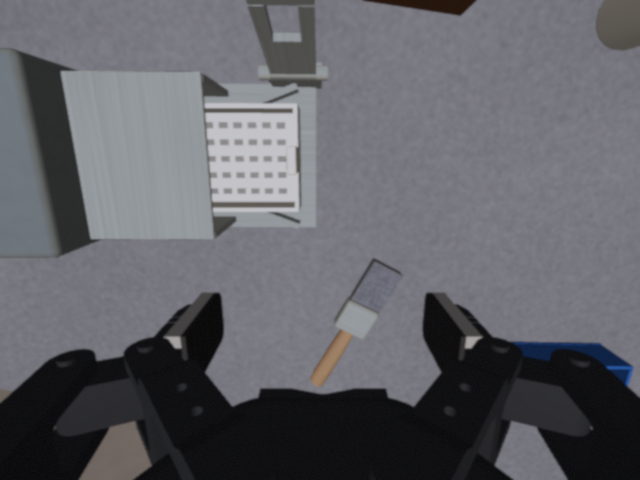

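View pics/s8.png

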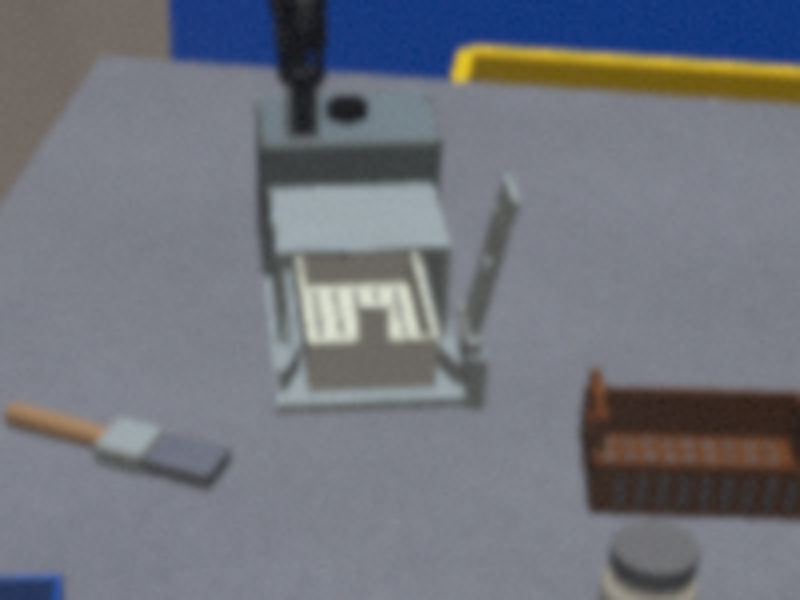

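The tray's rim corners are at (299,103) and (300,212), against (299,103) and (301,211) predicted for home, so it is fully home. The hasp is still open at (285,40). Next I close the fingers, go behind the hasp and push it over along its arc.

```bash
python3 - <<'E'
from h import *
def S(t):
    s=get_state(); c,n=np.cos(YB),np.sin(YB); d=s["position"][:2]-B
    print(t,round(s["clock"],2),"bed",np.round([c*d[0]+n*d[1],-n*d[0]+c*d[1],s["position"][2]],4),"F",np.round(s["contact_force"],1),round(s["finger_gap"],3))
grab(20)
move_l(bw(-.076,-.138,.24),velocity=.25)
move_l(bw(-.076,-.138,.155),velocity=.2,until_force=10); S("behind")
r,w=.106,.011
for th in (1.6,1.4,1.2,1.0):
    p=bw(-.076,-.075+r*np.cos(th)-.003*np.sin(th)-w,.058+r*np.sin(th)+.003*np.cos(th))
    h=move_l(p,velocity=.1,until_force=15); S((th,h))
    if h: break
show("side","s9",(240,100,440,250),4); show("wrist","w9")
E
```

```text
behind 26.7 bed [-0.076  -0.1371  0.1552] F [ 1.5 -0.6  0.3] 0.006
(1.6, False) 27.32 bed [-0.076  -0.0919  0.1642] F [-0.1 -0.1  0.2] 0.001
(1.4, False) 27.68 bed [-0.0761 -0.0711  0.1628] F [ 0.1 -0.3 -0.3] -0.001
(1.2, False) 28.03 bed [-0.0761 -0.0505  0.1576] F [0.  0.4 0.6] 0.0
(1.0, False) 28.39 bed [-0.0762 -0.0311  0.1483] F [-0.1 -0.2 -0.5] 0.002
```

View pics/s9.png

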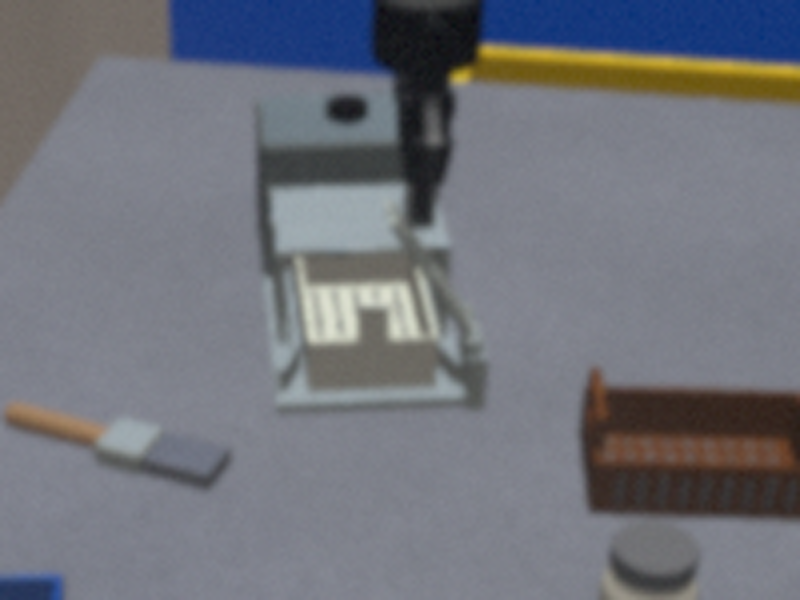

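View pics/w9.png

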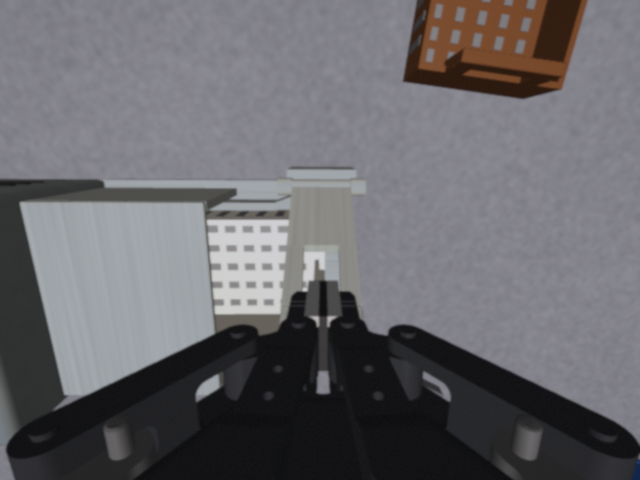

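The hasp is swinging over: the side view shows it at roughly 1.0 rad, with the finger on its outer face at (410,220). Continuing down, then pressing its solid tip.

```bash
python3 - <<'E'
from h import *
def S(t):
    s=get_state(); c,n=np.cos(YB),np.sin(YB); d=s["position"][:2]-B
    print(t,round(s["clock"],2),"bed",np.round([c*d[0]+n*d[1],-n*d[0]+c*d[1],s["position"][2]],4),"F",np.round(s["contact_force"],1),round(s["finger_gap"],3))
r,w=.106,.011
for th in (.8,.6,.5):
    p=bw(-.076,-.075+r*np.cos(th)-.003*np.sin(th)-w,.058+r*np.sin(th)+.003*np.cos(th))
    h=move_l(p,velocity=.1,until_force=15); S((th,h))
    if h: break
z=get_state()["position"][2]
move_l(bw(-.076,.008,z+.02),velocity=.15)
move_l(bw(-.076,.0345,z+.02),velocity=.15)
print(move_l(bw(-.076,.0345,.075),velocity=.1,until_force=12)); S("d1")
print(move_l(bw(-.076,.0345,.058),velocity=.04,until_force=12)); S("d2")
show("side","s10",(240,100,440,250),4); show("wrist","w10")
E
```

```text
(0.8, False) 28.85 bed [-0.0763 -0.0142  0.1354] F [-0.1  0.6 -0.2] 0.001
(0.6, False) 29.21 bed [-0.0764 -0.0003  0.1196] F [-0.   0.8 -0.8] 0.001
(0.5, False) 29.47 bed [-0.0763  0.0055  0.1108] F [-0.  -0.7 -1. ] -0.002
False
d1 30.78 bed [-0.0758  0.0345  0.0752] F [-0.1  0.2  0.6] 0.002
True
d2 31.2 bed [-0.0755  0.0351  0.0609] F [-0.8  0.9  8. ] 0.001
```

View pics/s10.png

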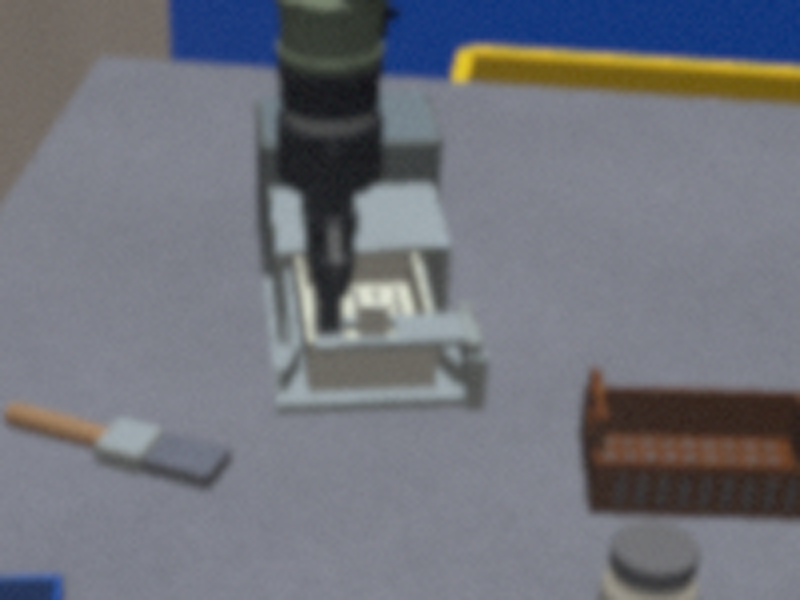

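View pics/w10.png

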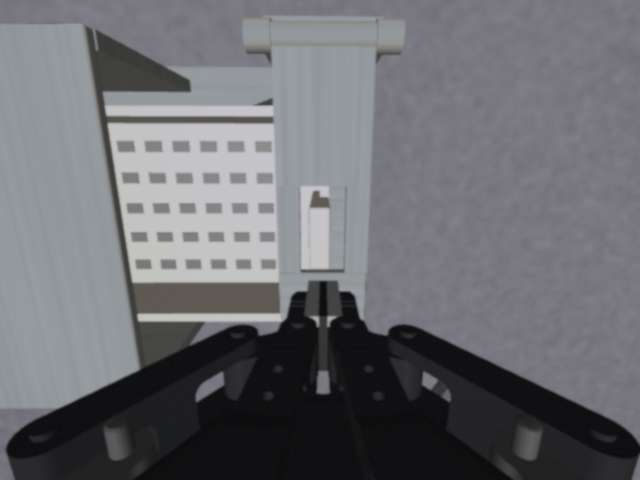

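The hasp lies flat: the finger stopped at z 60.9 mm, against 61 expected, and the tongue stands in the window at (320,230). Retreating and making a final check.

```bash
python3 - <<'E'
from h import *
move_l(bw(-.076,.0345,.20),velocity=.15)
move_l(bw(-.10,.06,.25),velocity=.2)
st=get_state(); f=grab_frame("wrist"); save("w11",f,(180,40,340,240),3)
for n,z in dict(tray_tongue=.083,hasp_tip=.061,hasp_hinge=.058).items():
    for d in tip_of("wrist",n)[:1]:
        print(n,round(d["score"],2),d["centre"],onplane(f,d["centre"],z,st).round(4))
print(bw(-.076,0,.083),bw(-.076,.045,.061),bw(-.076,-.075,.058))
print("exp px",proj(f,np.array([bw(-.056,.045,.061),bw(-.096,.045,.061),bw(-.076,0,.083)]),st).round(1))
show("side","s11",(240,100,440,250),4); print(st["clock"],get_state()["contact_force"])
E
```

```text
hasp_tip 0.58 [298.5, 207.8] [ 0.642  -0.2193  0.061 ]
hasp_hinge 0.88 [296.5, 70.1] [ 0.5202 -0.25    0.058 ]
[np.float64(0.5957715138551258), np.float64(-0.23220576784737684), 0.083] [np.float64(0.6394062565770737), np.float64(-0.22120534841949085), 0.061] [np.float64(0.5230469426518792), np.float64(-0.25053980022718686), 0.058]
exp px [[277.1 204.8]
 [317.3 204.9]
 [294.7 158.8]]
32.8417 [-0.37423294  0.0468175   0.17101292]
```

View pics/w11.png

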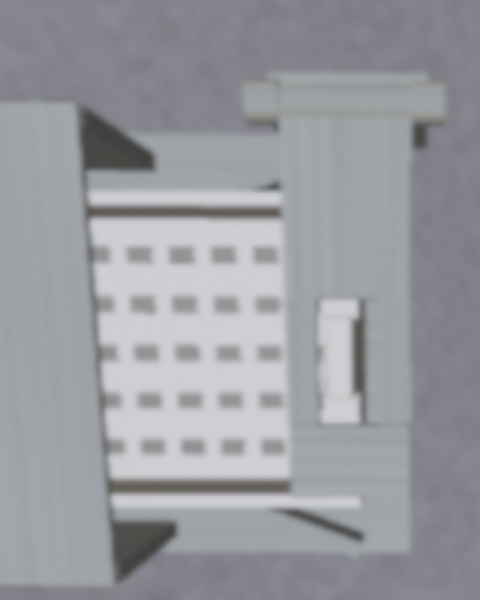

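View pics/s11.png

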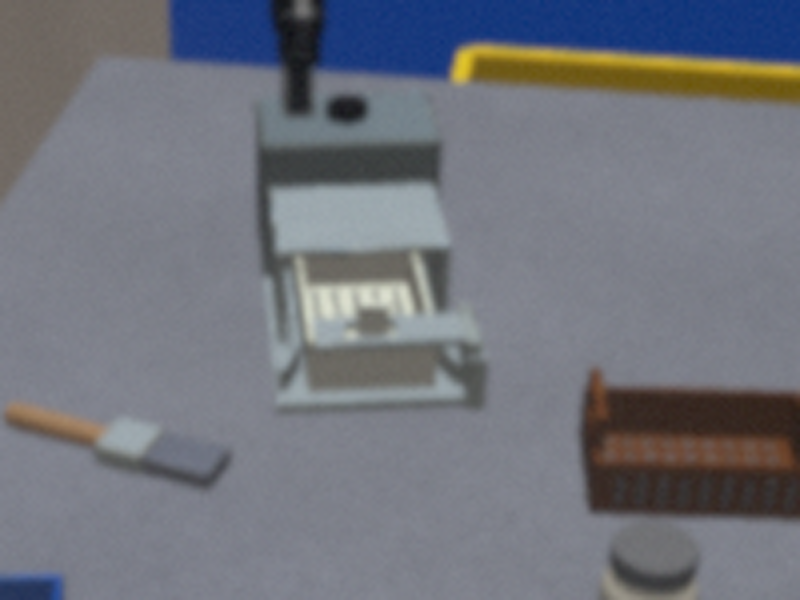

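The hasp is flat with the tongue in its window, at crop (340,360), and the bystanders haven't moved. Handing in.

```bash
python3 -c "
from cell import *
print(get_state()['clock']); sign_off()"
```

```text
33.0917
the job is handed in; nothing more can be done
```

The job is done and handed in at about 33 s of the 61 s allowed; the hand-in reports no verdict.

**What I did:** I pulled the white tray out by its bar, turned it slightly to the rack's heading, and let go of it upright and clear of the rack. I then took it by the tongue, slid it between the guides onto the bed and pushed it to the back stop. Last, I swung the hasp over with the closed fingers and pressed it down.

**Last checks:**
- **Tray home:** before the hasp was closed, the rim corners were within about 1 px of where a fully home tray should show. The grip point stopped at bed x -74 mm, where -74.5 mm is the far end of home.
- **Hasp flat:** the finger stopped on it at a height of 60.9 mm, against 61 mm expected. The final pictures show the tongue standing in the window.
- **Let go:** the arm was clear of everything with no force on the tool.
- **Bystanders:** the brush and jar looked unmoved in the last side view. The tub was mostly out of that crop; the arm never went near it.

**What went wrong or disagreed:**
- **Refused pull:** my first pull line was refused because of the last joint's range, and nothing moved.
- **Tongue grasp:** I took the tongue 18 mm forward of centre so that the open finger would miss the rack. The tray moved that far as the jaws closed.
- **Missed detection:** in the last picture the network did not find the tongue, which I confirmed by eye. It put the hasp tip about 3 mm from where I expected it.

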